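Seat the double lid, then lift off only the outer lid

TASK

The two-part lid of the wide canister (an inner stopper lid with a loose outer lid on top of it) stands on the worktop. Pick both parts up together by the inner lid's knob, lower them gently onto the wide canister until the stopper is fully home in its mouth, and let go; then take the outer lid alone by its collar and lift it straight off without disturbing the inner lid, so that a drying sachet can be laid in between. Finish while still holding the outer lid level above the canister, all of it higher than the top of the knob, and leave the canisters and everything else where they stand.

Things in the scene. Friction and masses are not known exactly. Their poses are not given: they have to be found in the camera images.
- inner_lid: inner lid, brown wood, round, 0.11-0.22 kg: stopper 85 mm across, 12 mm deep (lowest 4 mm taper to 80), flange 100 mm across from z 12 to 18 mm, straight round knob post 20 mm across on the axis up to z 80 mm. Origin: centre of the stopper's underside, z up. Starts standing on the worktop with the outer lid loose on its flange, 28 mm of knob above the collar; lifting the knob lifts both
- inner_knob (a point): point on the axis of the inner lid's knob, 13 mm below its top and 15 mm above the top of the outer lid's collar while the lids are nested: the height to grip the knob
- inner_seat (a point): centre of the underside of the inner lid's flange, 12 mm above the lid's origin; it meets the wide canister's mouth point when the lid is fully home
- outer_lid: outer lid, plain steel, round, 0.13-0.25 kg: cap 122 mm across, 20 mm high, 3 mm skirt, 6 mm top plate, open collar in its middle 44 mm across outside, 28 inside, from z 20 to 48 mm; the inner knob stands in it with 4 mm play all round. Origin: centre of the skirt's lower edge, z up; nested, 4 mm above the inner lid's origin. Raised 76 mm from there its skirt passes the knob top
- outer_collar (a point): point on the axis of the outer lid's collar, 36 mm above the lid's origin (16 mm above the plate, 12 mm below the collar's top): the height to grip the collar across its 44 mm
- wide_canister: wide open canister, white ceramic, round, 100 mm across outside, 92 inside, 70 mm high, inner floor at 6 mm, 0.8 kg, loose. Origin: centre of its underside, z up. The lids fit this one: the stopper with 3.5 mm play all round, the flange rests on the rim, the outer lid's skirt hangs round the outside with 8 mm play
- wide_canister_mouth (a point): centre of the wide canister's mouth, at rim height, 70 mm above its underside
- narrow_canister: narrow open canister, the same white ceramic and the same height of 70 mm but only 72 mm across; the lids do not fit it. Origin at the centre of its underside. Bystander.
- jam_jar: closed jam jar, 65 mm across, 83 mm high, origin at the centre of its underside. Bystander, right of the work.
- white_cup: white mug with a handle, 90 x 131 mm, 106 mm high, origin at its underside. Bystander, left of the work.
- coffee_pod_0: small coffee pod, 49 mm across, 43 mm high, origin at its underside. Bystander behind the work.
- coffee_pod_1: small coffee pod, 49 mm across, 43 mm high, origin at its underside. Bystander behind the work.
- teaspoon_b: teaspoon, 132 mm long, 11 mm high, lying along the front edge of the worktop, origin at its underside. Bystander.

How it is judged:
On the way, in this order (a step that is already met when the one before it is completed fails the run):
1. both lids are carried together above the worktop, nested (height (world z) of inner_lid above 0.04 m and z of outer_lid in the frame of inner_lid between 0 and 0.008 m and horizontal distance between outer_lid and inner_lid below 0.009 m and contact force between the fingers and inner_lid above 0.5 N), for 0.2 s.
2. the inner lid is fully home in the wide canister with the outer lid still nested on it, and the knob is let go (z of inner_seat in the frame of wide_canister_mouth between -0.004 and 0.004 m and horizontal distance between inner_seat and wide_canister_mouth below 0.006 m and angle between the z axis of inner_lid and the z axis of wide_canister, either way round below 0.06 rad and z of outer_lid in the frame of inner_lid between 0 and 0.008 m and horizontal distance between outer_lid and inner_lid below 0.009 m and contact force between the fingers and inner_lid below 0.1 N and linear speed of inner_lid below 0.02 m/s), for 0.2 s.
At the end, for the whole second after the job is handed in: Inner lid home in the wide canister (4 mm up/down, 6 mm sideways, 0.06 rad), touched by nothing else; outer lid held still in the fingers, level to 0.2 rad, within 60 mm of the canister axis, 80 mm or more above the inner lid's origin; wide canister moved under 50 mm, other things under 30 mm (z of inner_seat in the frame of wide_canister_mouth between -0.004 and 0.004 m and horizontal distance between inner_seat and wide_canister_mouth below 0.006 m and angle between the z axis of inner_lid and the z axis of wide_canister, either way round below 0.06 rad and angle between wide_canister's own z axis and vertical below 0.05 rad and z of outer_lid in the frame of inner_lid above 0.08 m and horizontal distance between outer_lid and wide_canister below 0.06 m and angle between outer_lid's own z axis and vertical below 0.2 rad and contact force between the fingers and outer_lid above 0.5 N and contact force between each of outer_lid, the fingers and inner_lid below 0.05 N and contact force between outer_lid and wide_canister below 0.05 N and linear speed of outer_lid below 0.03 m/s and linear speed of inner_lid below 0.02 m/s and distance of wide_canister from where it was at the start of the episode below 0.05 m and distance of each of narrow_canister, jam_jar, white_cup, coffee_pod_0, coffee_pod_1, teaspoon_b from where it was at the start of the episode below 0.03 m); the arm keeps its last pose, push and grip.
It fails at once if the outer lid comes off the inner lid while the inner lid is not fully home in the wide canister, or the inner lid is pulled up with it (z of outer_lid in the frame of inner_lid above 0.015 m and not (z of inner_seat in the frame of wide_canister_mouth between -0.005 and 0.005 m and horizontal distance between inner_seat and wide_canister_mouth below 0.007 m and angle between the z axis of inner_lid and the z axis of wide_canister, either way round below 0.06 rad)).
It fails at once if the inner lid is dropped (linear speed of inner_lid above 0.35 m/s and contact force between the fingers and inner_lid below 0.05 N).
It fails at once if the wide canister is pushed away (50 mm) or tipped (distance of wide_canister from where it was at the start of the episode above 0.05 m or angle between wide_canister's own z axis and vertical above 0.2 rad).
It fails at once if the narrow canister or a bystander is moved 30 mm (distance of any of narrow_canister, jam_jar, white_cup, coffee_pod_0, coffee_pod_1, teaspoon_b from where it was at the start of the episode above 0.03 m).
It also fails if it takes over 54 s, if anything falls off the work surface, if the arm or the gripper's body presses on something with over 40 N, if the wrist force passes 120 N, or if a joint passes its speed limit or range.

ROBOT

A 7-joint arm with a two-finger parallel gripper is mounted at the origin on a cart in front of the work surface, level with it; the furniture and walls round the work are solid. World frame = base frame: x ahead of the robot, y to its left, z up, the work surface at z = 0. Lengths are in m, angles in rad, forces in N, time in s.
With the tool pointing down it reaches from about 0.4 to 0.85 m from the base axis. Payload 4.5 kg.
Tool frame: the origin (TCP) lies midway between the tips of the shut fingers; the grasp point (between the pads) lies 19 mm behind it; z points along the fingers, y is the line along which they close (so a half turn about z gives the same grasp; the last joint's range is limited). The gripper opens to 88 mm and grips with 3 to 60 N. Pads are 18 mm wide; open, the fingers measure 123 mm over their backs; the gripper's body (75 mm by 187 mm) begins 45 mm behind the grasp point.
Start: joints at [1.337, 0.689, -0.195, 1.565, 0.157, 0.902, -0.215], TCP at [0.165, -0.603, 0.2] pointing down, gripper open.
Joint ranges: [-3.01, 3.01], [-0.46, 2.08], [-1.47, 1.51], [0.13, 2.56], [-1, 4.14], [0.04, 2.09], [-2.66, 2.66]. Speed limits (rad/s): [2.57, 2.57, 3.14, 3.14, 3.14, 3.14, 3.14].

INTERFACE

Orientations are given as a unit quaternion [x, y, z, w].
In Python, from plant import r gives the robot as it stands. The module is installed in compiled form; this text tells all that it offers.
- The arm moves only by the tool step_arm, never from a script. Its argument "series" is a list of rows, each a list of 7 numbers: the shift along the world's x, y, z in mm, then the turn, a rotation vector about the world's x, y, z in rad, then the closure, from 0 (fully open) to 1 (shut). A call has 1 to 20 rows; each row shifts and turns the commanded pose from where the row before left it; what a row does not reach is not made up. A row lasts 1/10 s, in which the tool goes at most 50 mm and 8.59 degrees, less where a joint would pass 70% of its speed; a pose out of reach is approached as far as the arm can. A call is refused whole if a number of a shift passes 50 or a number of a turn 0.15, either way. A call with a gripper value outside its range is refused whole. The fingers move at their own pace and stop on an object; "force" is the grip in N (left out, the last holds). Time passes only in rows, so rows that do not move let the fingers close. It gives the time, the measured TCP pose, the force, the opening and the grip force at its end, in the units of the state.
- r.get_state(): the state, without advancing time (a new reading comes with each control period).
- r.snapshot(name): name is "scene" or "top" or "wrist"; returns (picture, depth): 400x640x3 uint8, blue, green, red; 400x640 float32, m along the optical axis (not along the pixel's ray), 0 where there is no reading.
- r.get_calibration(name): a dict with "intrinsics" (3x3 intrinsics, pixels), "pose" (4x4, takes a point from camera to world coordinates). Camera axes: x right, y up, looking along -z (the intrinsics and any distortion apply to the point x, -y, -z); pixel columns grow to the right and rows downward; lengths in m; the calibration is good to about 2 mm. A picture is of the moment at which its call begins: read the wrist's pose just before it. get_calibration takes no time and is no camera call; for the wrist camera it gives the pose at the moment of the call.
- r.finish_job(): hands the job in; it is judged then, once.
The state is a dict: "clock": time; "q": joint angles; "qd": joint speeds; "joint_torque": joint torques, N m; "tool_pos": TCP position; "eef_rot": TCP orientation; "contact_force": force on the tool from outside, world axes, zero at the start; "moment": the same for the moment, N m; "opening": opening from 0.0 (shut) to 1.0 (fully open); "finger_force": force on a finger pad.
Only numpy, scipy, OpenCV 4.12 (cv2) and the standard library are available. Lean on these libraries where they do the work, as an engineer would, in place of code of your own. Each camera call takes 0.05 s, during which the arm holds its last target. There are 200 camera calls.

## Working session

There is one attempt and no reset: what is moved stays moved. The work goes in short steps, Python scripts to look and compute and a tool call to move; the robot and the scene stay as the last step left them, time stands still between calls to the robot, and variables do not carry over. Pictures are saved under pics/ and viewed, at most 10 in all, crops included, and the job is handed in when it is done.

Besides the shell and the picture viewer there is one more tool, called as name(argument=value, ...) on one line, values as JSON. step_arm: Moves the arm, as the interface text tells. Its arguments: {"type":"object","properties":{"series":{"type":"array"},"force":{"type":"number"}},"required":["series"]}

```bash
mkdir -p pics; cat > h.py <<'E'
import numpy as np, cv2
from plant import r
def snap(n):
    c=r.get_calibration(n); im,d=r.snapshot(n); return im,d,np.array(c["intrinsics"]),np.array(c["pose"])
def cloud(d,K,P):
    v,u=np.mgrid[:d.shape[0],:d.shape[1]]
    p=np.stack([(u-K[0,2])/K[0,0]*d,-(v-K[1,2])/K[1,1]*d,-d],-1)
    return p@P[:3,:3].T+P[:3,3]
def ray(u,v,z,K,P):
    dr=P[:3,:3]@np.array([(u-K[0,2])/K[0,0],-(v-K[1,2])/K[1,1],-1]); o=P[:3,3]
    return o+dr*(z-o[2])/dr[2]
E
python3 - <<'E'
from h import *
for n in("scene","top"):
    im,d,K,P=snap(n); cv2.imwrite(f"pics/{n}0.png",im); np.savez(f"{n}0.npz",im=im,d=d,K=K,P=P)
    print(n,P[:3,3].round(3),(-P[:3,2]).round(2),(P[:3,0]).round(2),K[0,0])
s=r.get_state();print(s["tool_pos"],s["eef_rot"],s["contact_force"],s["opening"])
E
```

```text
scene [-0.495  0.505  0.816] [ 0.76 -0.37 -0.53] [-0.44 -0.9  -0.01] 493.13581937070376
top [ 0.365 -0.023  1.301] [ 0.16  0.01 -0.99] [ 0.02 -1.   -0.01] 422.8550659228233
[ 0.16520889 -0.60214547  0.19969902] [ 9.91038162e-01  1.33576608e-01 -1.54237816e-04 -7.92498644e-04] [-0.21333418  0.07230137 -0.73148835] 1.005540267462197
```

View pics/top0.png

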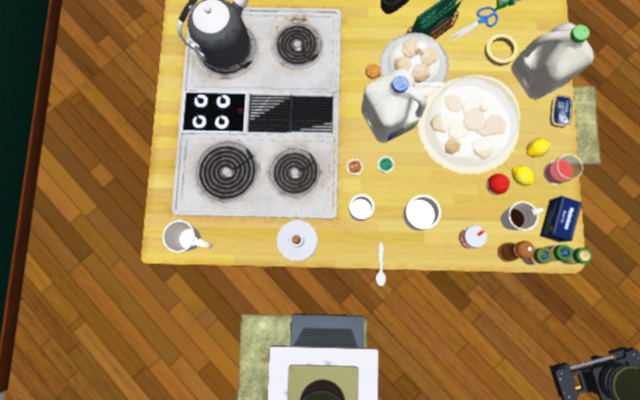

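View pics/scene0.png

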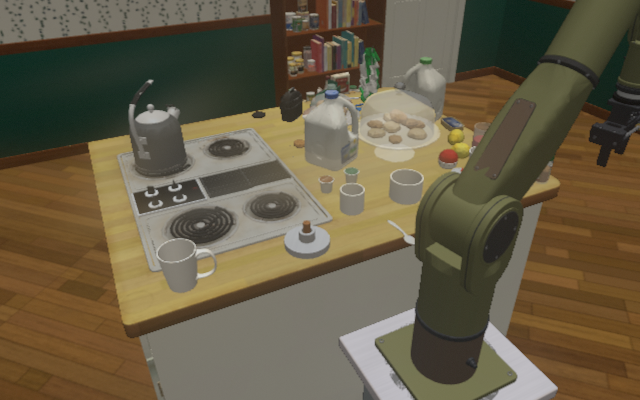

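The top view shows the lids at about (297,240) and the wide canister at (423,212). The narrow canister is at (361,207), the jam jar at (474,236), the pods at (355,166) and (386,163), the mug at (183,237) and the spoon at (381,265). The scene view agrees: knob at (306,228), wide canister at (406,185).

```bash
python3 - <<'E'
from h import *
f=np.load("top0.npz");im,d,K,P=[f[k] for k in("im","d","K","P")]
W=cloud(d,K,P)
def fit(win,z0,z1,nm):
    a,b,c,e=win; w=W[c:e,a:b]; m=(w[...,2]>z0)&(w[...,2]<z1)
    m8=m.astype(np.uint8); cs,_=cv2.findContours(m8,cv2.RETR_EXTERNAL,2)
    k=max(cs,key=cv2.contourArea); (u,v),rad=cv2.minEnclosingCircle(k)
    el=cv2.fitEllipse(k); z=np.median(w[...,2][m])
    print(nm,"n",m.sum(),"z",z.round(4),"ell",np.round(el[0],1)+[a,c],np.round(el[1],1),"ray",ray(el[0][0]+a,el[0][1]+c,z,K,P).round(4),"diam",(np.mean(el[1])*d[c:e,a:b][m].mean()/K[0,0]).round(4))
fit((270,325,215,265),.015,.03,"plate")
fit((270,325,215,265),.07,.1,"knob")
fit((270,325,215,265),.045,.1,"collar")
fit((400,447,190,235),.06,.08,"wide")
fit((345,378,190,225),.06,.08,"narrow")
fit((455,490,222,252),.06,.1,"jam")
for u,v in [(300,262),(330,245),(395,95),(400,80),(410,235),(423,212)]: print(u,v,W[v,u].round(3))
w=W[60:145,355:430];print("jug",w[w[...,2]>.1].min(0),w[w[...,2]>.1].max(0))
E
```

```text
plate n 1096 z 0.0243 ell [296.4 239.7] [39.1 39.8] ray [0.4656 0.09   0.0243] diam 0.1192
knob n 36 z 0.0781 ell [294.8 238.5] [6.3 6.3] ray [0.4648 0.0901 0.0781] diam 0.0182
collar n 149 z 0.0532 ell [295.6 238.9] [13.9 14.3] ray [0.4656 0.0901 0.0532] diam 0.0414
wide n 187 z 0.0693 ell [422.4 211.2] [32.8 33.7] ray [ 0.5541 -0.2813  0.0693] diam 0.0979
narrow n 126 z 0.0693 ell [360.8 205.9] [23.4 23.8] ray [ 0.5659 -0.1004  0.0693] diam 0.0697
jam n 413 z 0.0825 ell [474.2 235.9] [21.6 22.7] ray [ 0.4836 -0.4266  0.0825] diam 0.0638
300 262 [ 0.4    0.079 -0.002]
330 245 [ 0.454 -0.012  0.001]
395 95 [ 0.847 -0.18   0.22 ]
400 80 [ 0.877 -0.189  0.247]
410 235 [ 0.49  -0.256  0.003]
423 212 [ 0.561 -0.296  0.007]
jug [ 0.36460737 -0.29831934  0.10000089] [ 1.01176106 -0.02285193  1.3007901 ]
```

step_arm(series=[[36, 32, 0, 0, 0, 0, 0], [36, 32, 0, 0, 0, 0, 0], [36, 32, 0, 0, 0, 0, 0], [36, 32, 0, 0, 0, 0, 0], [36, 32, 0, 0, 0, 0, 0], [17, 42, 0, 0, 0, 0, 0], [17, 42, 0, 0, 0, 0, 0], [17, 42, 0, 0, 0, 0, 0], [17, 42, 0, 0, 0, 0, 0], [17, 42, 0, 0, 0, 0, 0], [17, 42, 0, 0, 0, 0, 0], [3, 40, 0, 0, 0, 0, 0], [3, 40, 0, 0, 0, 0, 0], [3, 40, 0, 0, 0, 0, 0], [3, 40, 0, 0, 0, 0, 0], [3, 40, 0, 0, 0, 0, 0], [3, 40, 0, 0, 0, 0, 0], [0, 40, 0, 0, 0, 0, 0], [0, 0, 0, 0, 0, 0, 0], [0, 0, 0, 0, 0, 0, 0]], force=20)

```text
clock: 2.1
tool_pos: [0.465, 0.09, 0.2002]
eef_rot: [0.991, 0.135, -0.0, 0.0]
contact_force: [0.2, -0.4, -0.1]
opening: 0.999
finger_force: 0.0
```

```bash
cat > w.py <<'E'
from h import *
import sys
im,d,K,P=snap("wrist"); cv2.imwrite(f"pics/{sys.argv[1]}.png",im); W=cloud(d,K,P)
s=r.get_state(); tp=np.array(s["tool_pos"]); print("tcp",tp.round(4),"q",np.round(s["q"],2),"cam",P[:3,3].round(3))
for a in sys.argv[2:]:
    z0,z1,zt,x,y=map(float,a.split(","))
    m=((W[...,2]>z0)&(W[...,2]<z1)&(d>0)&(np.hypot(W[...,0]-x,W[...,1]-y)<.075)).astype(np.uint8)
    cs,_=cv2.findContours(m,cv2.RETR_EXTERNAL,2)
    for k in sorted(cs,key=cv2.contourArea)[-2:]:
        if len(k)<8: continue
        e=cv2.fitEllipse(k); p=ray(*e[0],zt,K,P); w=W[...,:][m>0]
        print(a,"area",cv2.contourArea(k),"px",np.round(e[0],1),np.round(e[1],1),"pt",p.round(4),"diam",(np.array(e[1])*d[m>0].mean()/K[0,0]).round(4),"medz",np.median(w[:,2]).round(4))
E
python3 w.py w1 .072,.09,.08,.465,.09 .046,.06,.052,.465,.09 .018,.03,.024,.465,.09
```

```text
tcp [0.465  0.0886 0.2002] q [-0.22  0.5  -0.11  2.01  0.09  0.64 -1.68] cam [0.536 0.109 0.383]
.072,.09,.08,.465,.09 area 205.0 px [321.  187.5] [16.3 16.5] pt [0.4673 0.0889 0.08  ] diam [0.0186 0.0188] medz 0.0769
.046,.06,.052,.465,.09 area 903.5 px [321.3 181.7] [33.8 34.2] pt [0.4681 0.0887 0.052 ] diam [0.0415 0.0421] medz 0.0506
.018,.03,.024,.465,.09 area 6331.5 px [321.3 175.7] [89.3 90.5] pt [0.4701 0.0891 0.024 ] diam [0.1183 0.1199] medz 0.0228
```

View pics/w1.png

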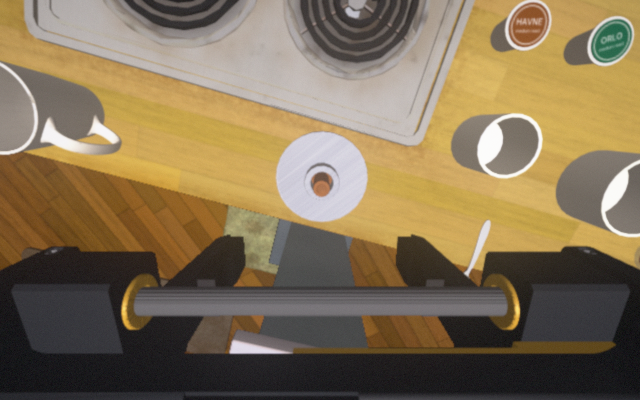

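The wrist view shows the lid at (321,177) and the knob at (321,187), clear between the fingers, within 2 mm of the top view's estimate. I'll descend and keep the tips just above the collar.

step_arm(series=[[2, 0, -30, 0, 0, 0, 0], [0, 0, -30, 0, 0, 0, 0], [0, 0, -30, 0, 0, 0, 0], [0, 0, -25, 0, 0, 0, 0], [0, 0, -15, 0, 0, 0, 0], [0, 0, -8, 0, 0, 0, 0], [0, 0, -4, 0, 0, 0, 0], [0, 0, 0, 0, 0, 0, 0], [0, 0, 0, 0, 0, 0, 0.5], [0, 0, 0, 0, 0, 0, 0.65], [0, 0, 0, 0, 0, 0, 0.75], [0, 0, 0, 0, 0, 0, 0.85], [0, 0, 0, 0, 0, 0, 1], [0, 0, 0, 0, 0, 0, 1], [0, 0, 0, 0, 0, 0, 1], [0, 0, 0, 0, 0, 0, 1], [0, 0, 0, 0, 0, 0, 1], [0, 0, 0, 0, 0, 0, 1]], force=25)

```text
clock: 3.95
tool_pos: [0.4674, 0.0893, 0.0584]
eef_rot: [0.991, 0.133, -0.0, 0.0]
contact_force: [0.2, -0.1, -0.3]
opening: 0.12
finger_force: 0.0
```

step_arm(series=[[0, 0, 0, 0, 0, 0, 1], [0, 0, 0, 0, 0, 0, 1]])

```text
clock: 4.15
tool_pos: [0.4674, 0.0893, 0.0584]
eef_rot: [0.991, 0.134, -0.0, 0.0]
contact_force: [0.3, -0.3, 0.3]
opening: 0.003
finger_force: 0.0
```

```bash
python3 w.py w2 .072,.09,.08,.465,.09 .018,.03,.024,.465,.09
```

```text
tcp [0.4674 0.0892 0.0584] q [-0.25  0.76 -0.05  2.13  0.14  0.26 -1.73] cam [0.538 0.108 0.242]
.072,.09,.08,.465,.09 area 178.0 px [320.2 236.6] [21.2 26.6] pt [0.4708 0.0897 0.08  ] diam [0.0137 0.0172] medz 0.0764
.018,.03,.024,.465,.09 area 11.0 px [334.3 222.3] [2.5 9.5] pt [0.4631 0.0752 0.024 ] diam [0.0021 0.0078] medz 0.0228
.018,.03,.024,.465,.09 area 10306.0 px [319.8 197.4] [111.8 147.6] pt [0.4808 0.0927 0.024 ] diam [0.0916 0.121 ] medz 0.0228
```

View pics/w2.png

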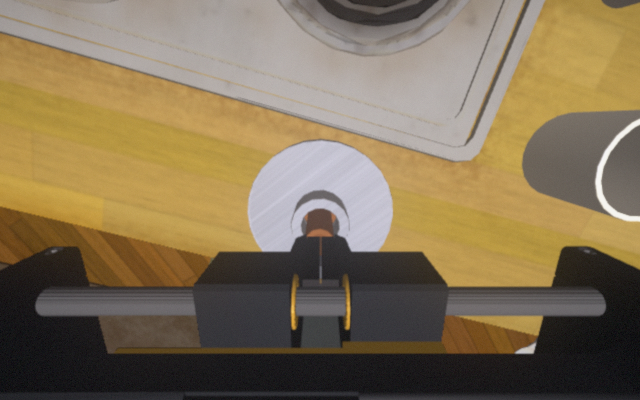

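The fingers have shut beside the knob, at about (321,255). The knob is visible on their far side at (320,225). I'll measure where the lid and the fingers really are.

```bash
python3 - <<'E'
from h import *
from scipy.optimize import least_squares
im,d,K,P=snap("wrist"); W=cloud(d,K,P)
print("campose",P.round(3).tolist())
m=((W[...,2]>.018)&(W[...,2]<.03)&(d>0)&(np.hypot(W[...,0]-.475,W[...,1]-.09)<.08)).astype(np.uint8)
pts=[]
for v in range(135,245):
    u=np.where(m[v])[0]
    if len(u)>20:
        for q in (u[0],u[-1]): pts.append(ray(q,v,.024,K,P)[:2])
pts=np.array(pts)
s=least_squares(lambda p:np.hypot(*(pts-p[:2]).T)-p[2],[.47,.09,.06],loss="soft_l1",f_scale=.001);print("plate circle",s.x.round(4))
for v in range(195,300,8): print(v,W[v,312].round(3),W[v,320].round(3),W[v,330].round(3))
for n in ("top","scene"):
    i,dd,k,p=snap(n); cv2.imwrite(f"pics/{n}2.png",i)
    w=cloud(dd,k,p); mm=(w[...,2]>.02)&(w[...,2]<.03)&(np.hypot(w[...,0]-.47,w[...,1]-.09)<.08)
    a=w[mm]; print(n,mm.sum(),a.min(0).round(3),a.max(0).round(3))
    if n=="scene": cv2.imwrite("pics/s2c.png",cv2.resize(i[150:300,220:420],None,fx=3.5,fy=3.5))
E
```

```text
campose [[0.265, 0.926, 0.269, 0.538], [-0.964, 0.254, 0.076, 0.108], [0.002, -0.279, 0.96, 0.242], [0.0, 0.0, 0.0, 1.0]]
plate circle [0.4676 0.0888 0.0598]
195 [0.485 0.1   0.04 ] [0.487 0.094 0.042] [0.488 0.087 0.037]
203 [0.482 0.099 0.051] [0.484 0.093 0.052] [0.486 0.086 0.05 ]
211 [0.472 0.096 0.036] [0.475 0.091 0.041] [0.472 0.082 0.026]
219 [0.472 0.096 0.057] [0.475 0.091 0.061] [0.473 0.083 0.048]
227 [0.472 0.096 0.07 ] [0.475 0.091 0.075] [0.473 0.083 0.066]
235 [0.469 0.095 0.077] [0.471 0.09  0.078] [0.472 0.083 0.076]
243 [0.477 0.096 0.106] [0.478 0.092 0.107] [0.479 0.086 0.105]
251 [0.476 0.096 0.114] [0.478 0.092 0.115] [0.479 0.087 0.114]
259 [0.477 0.095 0.123] [0.474 0.091 0.115] [0.48  0.087 0.125]
267 [0.477 0.095 0.131] [0.469 0.089 0.115] [0.478 0.087 0.129]
275 [0.477 0.095 0.138] [0.465 0.088 0.115] [0.478 0.087 0.136]
283 [0.475 0.094 0.14 ] [ 0.113 -0.009 -0.447] [0.477 0.087 0.14 ]
291 [0.493 0.098 0.174] [0.494 0.096 0.175] [0.495 0.094 0.174]
299 [0.492 0.098 0.176] [0.493 0.096 0.177] [0.493 0.093 0.175]
top 257 [0.408 0.03  0.02 ] [0.514 0.074 0.03 ]
scene 811 [0.4   0.028 0.02 ] [0.524 0.151 0.03 ]
```

View pics/s2c.png

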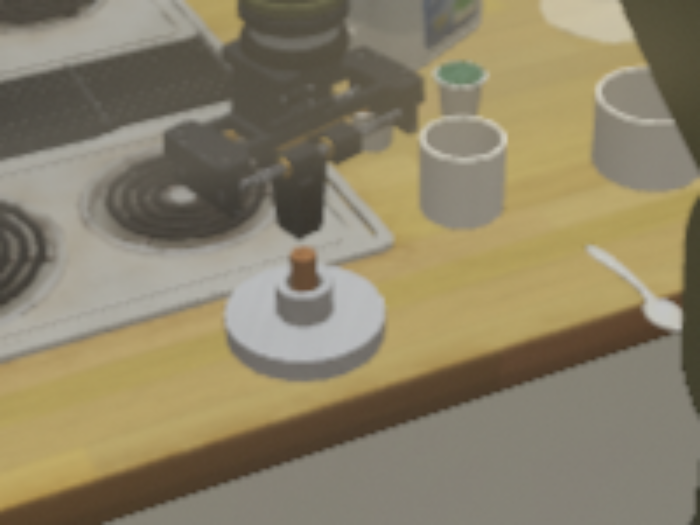

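The scene crop shows the shut fingertips at (302,236), hovering clear above the knob top at (302,250). So the real tips sit some 40 mm higher than the reported TCP. I'll measure that offset in both views.

```bash
python3 - <<'E'
from h import *
for n in("wrist","scene"):
    im,d,K,P=snap(n); W=cloud(d,K,P)
    m=(d>0)&(W[...,2]>.085)&(W[...,2]<.15)&(np.hypot(W[...,0]-.4674,W[...,1]-.0893)<.03)
    z=np.sort(W[...,2][m]); a=W[m]; lo=a[a[:,2]<z[0]+.006]
    print(n,m.sum(),"lowest",z[:12].round(4),lo.min(0).round(4),lo.max(0).round(4))
    k=(d>0)&(W[...,2]>.06)&(W[...,2]<.085)&(np.hypot(W[...,0]-.467,W[...,1]-.0893)<.02); print(" knobtop",np.sort(W[...,2][k])[-4:].round(4))
s=r.get_state();print(s["tool_pos"],s["q"],s["opening"])
E
```

```text
wrist 2524 lowest [0.0947 0.0948 0.095  0.0952 0.0953 0.0955 0.0955 0.0956 0.0956 0.0956
 0.0957 0.0958] [0.4756 0.0797 0.0947] [0.4825 0.1034 0.1006]
 knobtop [0.0779 0.078  0.0781 0.0781]
scene 221 lowest [0.0959 0.0972 0.0973 0.0993 0.0993 0.1002 0.1007 0.101  0.1019 0.102
 0.1021 0.1023] [0.4535 0.0765 0.0959] [0.4627 0.097  0.101 ]
 knobtop [0.081  0.081  0.0824 0.0836]
[0.46744572 0.08927932 0.05845518] [-0.2536332   0.75564985 -0.05186921  2.12873552  0.13893705  0.26019539
 -1.72864479] 0.0052478182723881975
```

Both views put the tips about 38 mm above the reported TCP (tips at 0.096, reported 0.058), a constant offset that I'll use from here. I'll open and go down 36 mm, so the tips end about 8 mm above the collar top, then close.

step_arm(series=[[0, 0, 0, 0, 0, 0, 0.3], [0, 0, 0, 0, 0, 0, 0.3], [0, 0, 0, 0, 0, 0, 0.3], [0, 0, 0, 0, 0, 0, 0.3], [0, 0, 0, 0, 0, 0, 0.3], [0, 0, 0, 0, 0, 0, 0.3], [0, 0, 0, 0, 0, 0, 0.3], [0, 0, -12, 0, 0, 0, 0.3], [0, 0, -12, 0, 0, 0, 0.3], [0, 0, -8, 0, 0, 0, 0.3], [0, 0, -4, 0, 0, 0, 0.3], [0, 0, 0, 0, 0, 0, 0.3], [0, 0, 0, 0, 0, 0, 1], [0, 0, 0, 0, 0, 0, 1], [0, 0, 0, 0, 0, 0, 1], [0, 0, 0, 0, 0, 0, 1], [0, 0, 0, 0, 0, 0, 1], [0, 0, 0, 0, 0, 0, 1], [0, 0, 0, 0, 0, 0, 1]], force=25)

```text
clock: 6.35
tool_pos: [0.4674, 0.0898, 0.0225]
eef_rot: [0.991, 0.134, 0.0, -0.0]
contact_force: [-0.2, 1.6, 0.7]
opening: 0.217
finger_force: 25.0
```

```bash
python3 w.py w3 .018,.03,.024,.465,.09; python3 - <<'E'
from h import *
im,d,K,P=snap("scene"); cv2.imwrite("pics/s3c.png",cv2.resize(im[170:270,250:370],None,fx=5,fy=5))
E
```

```text
tcp [0.4674 0.0898 0.0225] q [-0.27  0.83 -0.03  2.14  0.15  0.17 -1.73] cam [0.538 0.109 0.206]
.018,.03,.024,.465,.09 area 38.0 px [337.3 276.8] [ 9.9 11.1] pt [0.4346 0.067  0.024 ] diam [0.0068 0.0076] medz 0.0229
.018,.03,.024,.465,.09 area 12149.5 px [320.2 202.2] [115.3 170.6] pt [0.487  0.0947 0.024 ] diam [0.0793 0.1174] medz 0.0229
```

View pics/s3c.png

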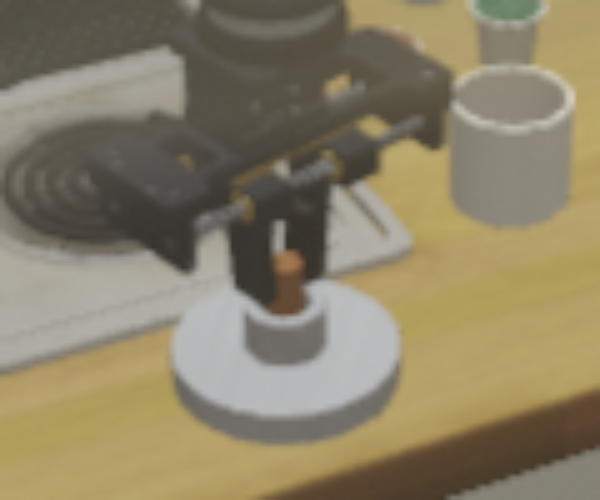

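The opening of 0.217 (19 mm) at 25 N matches the knob. The crop shows the fingers round the knob at (288,280) with the tips at collar height. I'll lift with a firmer grip.

step_arm(series=[[0, 0, 0, 0, 0, 0, 1], [0, 0, 4, 0, 0, 0, 1], [0, 0, 8, 0, 0, 0, 1], [0, 0, 14, 0, 0, 0, 1], [0, 0, 20, 0, 0, 0, 1], [0, 0, 20, 0, 0, 0, 1], [0, 0, 14, 0, 0, 0, 1], [0, 0, 6, 0, 0, 0, 1], [0, 0, 0, 0, 0, 0, 1], [0, 0, 0, 0, 0, 0, 1], [0, 0, 0, 0, 0, 0, 1], [0, 0, 0, 0, 0, 0, 1]], force=40)

```text
clock: 7.65
tool_pos: [0.4669, 0.0891, 0.1078]
eef_rot: [0.991, 0.134, -0.001, 0.0]
contact_force: [0.1, -0.2, -3.9]
opening: 0.214
finger_force: 40.0
```

The tool now carries 3.9 N, which is both lids together. Next is the carry to a viewing point short of the canister.

step_arm(series=[[0, -5, 10, 0, 0, 0, 1], [0, -12, 15, 0, 0, 0, 1], [0, -20, 15, 0, 0, 0, 1], [0, -25, 15, 0, 0, 0, 1], [0, -25, 10, 0, 0, 0, 1], [0, -25, 5, 0, 0, 0, 1], [0, -25, 0, 0, 0, 0, 1], [0, -25, 0, 0, 0, 0, 1], [0, -25, 0, 0, 0, 0, 1], [0, -25, 0, 0, 0, 0, 1], [0, -25, 0, 0, 0, 0, 1], [0, -25, 0, 0, 0, 0, 1], [0, -25, 0, 0, 0, 0, 1], [0, -25, 0, 0, 0, 0, 1], [0, -20, 0, 0, 0, 0, 1], [0, -12, 0, 0, 0, 0, 1], [0, -6, 0, 0, 0, 0, 1], [0, 0, 0, 0, 0, 0, 1], [0, 0, 0, 0, 0, 0, 1], [0, 0, 0, 0, 0, 0, 1]])

```text
clock: 9.65
tool_pos: [0.4676, -0.2593, 0.1785]
eef_rot: [0.991, 0.135, -0.0, -0.0]
contact_force: [-0.1, -0.4, -3.9]
opening: 0.215
finger_force: 40.0
```

```bash
python3 w.py w4 .06,.078,.07,.554,-.281 ; python3 - <<'E'
from h import *
im,d,K,P=snap("wrist"); W=cloud(d,K,P); s=r.get_state()
t=s["tool_pos"]; print(t,s["eef_rot"])
m=(d>0)&(np.hypot(W[...,0]-t[0],W[...,1]-t[1])<.08)&(W[...,2]>.13)&(W[...,2]<.26)
h,b=np.histogram(W[...,2][m],bins=26);print(list(zip(b.round(3),h)))
E
```

```text
tcp [ 0.4676 -0.2595  0.1785] q [ 0.54  0.6  -0.19  1.86  0.16  0.69 -1.05] cam [ 0.538 -0.24   0.362]
.06,.078,.07,.554,-.281 area 1074.5 px [365.7 114.1] [92.5 98.8] pt [ 0.5577 -0.2826  0.07  ] diam [0.0931 0.0994] medz 0.0684
[ 0.46757357 -0.25969378  0.1784678 ] [ 9.90939979e-01  1.34305266e-01 -3.01605363e-05 -2.28164492e-04]
[(np.float64(0.159), np.int64(21)), (np.float64(0.163), np.int64(28)), (np.float64(0.167), np.int64(33)), (np.float64(0.171), np.int64(74)), (np.float64(0.175), np.int64(4576)), (np.float64(0.179), np.int64(7776)), (np.float64(0.182), np.int64(107)), (np.float64(0.186), np.int64(94)), (np.float64(0.19), np.int64(151)), (np.float64(0.194), np.int64(177)), (np.float64(0.198), np.int64(174)), (np.float64(0.202), np.int64(268)), (np.float64(0.206), np.int64(780)), (np.float64(0.21), np.int64(78)), (np.float64(0.213), np.int64(133)), (np.float64(0.217), np.int64(248)), (np.float64(0.221), np.int64(242)), (np.float64(0.225), np.int64(306)), (np.float64(0.229), np.int64(662)), (np.float64(0.233), np.int64(855)), (np.float64(0.237), np.int64(339)), (np.float64(0.241), np.int64(292)), (np.float64(0.244), np.int64(244)), (np.float64(0.248), np.int64(267)), (np.float64(0.252), np.int64(272)), (np.float64(0.256), np.int64(363))]
```

View pics/w4.png

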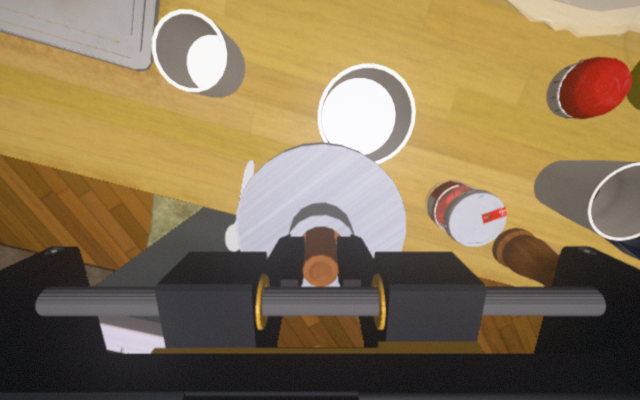

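The wrist view shows the wide canister's mouth at (366,114), the held lid plate at (321,205) and the knob top at (320,268). The mouth solves to (0.5577,-0.2826), and the lid-to-canister vector agrees between the two cameras within 1.5 mm. I'll move above it and part-way down.

step_arm(series=[[6, -2, 0, 0, 0, 0, 1], [13, -3, 0, 0, 0, 0, 1], [18, -4, 0, 0, 0, 0, 1], [18, -5, 0, 0, 0, 0, 1], [18, -4, 0, 0, 0, 0, 1], [11, -3, 0, 0, 0, 0, 1], [5.7, -1.6, 0, 0, 0, 0, 1], [0, 0, -8, 0, 0, 0, 1], [0, 0, -15, 0, 0, 0, 1], [0, 0, -18, 0, 0, 0, 1], [0, 0, -15, 0, 0, 0, 1], [0, 0, -9, 0, 0, 0, 1], [0, 0, -5, 0, 0, 0, 1], [0, 0, 0, 0, 0, 0, 1], [0, 0, 0, 0, 0, 0, 1], [0, 0, 0, 0, 0, 0, 1]])

```text
clock: 11.35
tool_pos: [0.5577, -0.2836, 0.1092]
eef_rot: [0.991, 0.133, 0.001, 0.0]
contact_force: [-0.3, 0.5, -3.6]
opening: 0.212
finger_force: 40.0
```

```bash
python3 - <<'E'
from h import *
s=r.get_state(); print(s["tool_pos"],s["contact_force"])
im,d,K,P=snap("scene"); W=cloud(d,K,P); cv2.imwrite("pics/s5c.png",cv2.resize(im[110:240,340:480],None,fx=4.5,fy=4.5))
E
```

```text
[ 0.557658   -0.28357012  0.10921345] [-0.26641498  0.49207684 -3.58972836]
```

View pics/s5c.png

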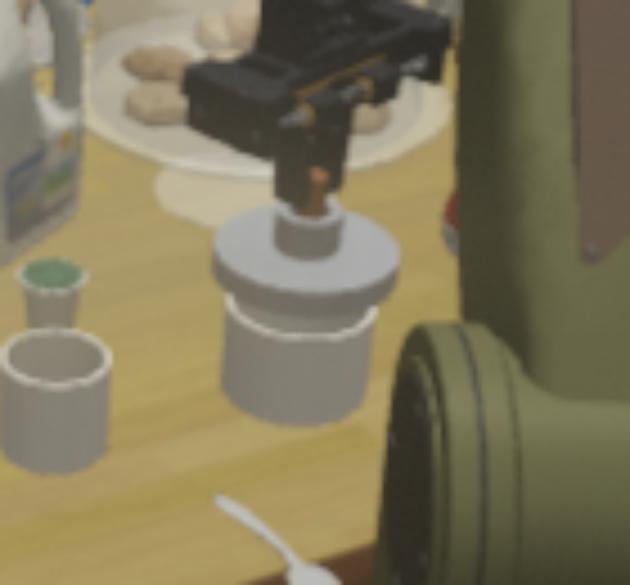

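The crop shows the lid plate (centre about (306,260)) directly over the canister rim (300,315) once the camera's lean is allowed for, within about 1 mm. I'll nudge y by 1 mm and lower gently.

step_arm(series=[[0, 1.2, -5, 0, 0, 0, 1], [0, 0, -5, 0, 0, 0, 1], [0, 0, -3, 0, 0, 0, 1], [0, 0, -2, 0, 0, 0, 1], [0, 0, -2, 0, 0, 0, 1], [0, 0, -2, 0, 0, 0, 1], [0, 0, -2, 0, 0, 0, 1], [0, 0, 0, 0, 0, 0, 1], [0, 0, 0, 0, 0, 0, 1]])

```text
clock: 12.3
tool_pos: [0.5571, -0.2822, 0.0874]
eef_rot: [0.991, 0.133, 0.0, 0.0]
contact_force: [0.7, -1.0, -3.3]
opening: 0.215
finger_force: 40.0
```

No contact: the stopper is about 5 mm into the mouth. I'll keep lowering.

step_arm(series=[[0, 0, -2, 0, 0, 0, 1], [0, 0, -2, 0, 0, 0, 1], [0, 0, -1, 0, 0, 0, 1], [0, 0, -1, 0, 0, 0, 1], [0, 0, -0.5, 0, 0, 0, 1], [0, 0, 0, 0, 0, 0, 1], [0, 0, 0, 0, 0, 0, 1]])

```text
clock: 13.0
tool_pos: [0.5572, -0.2821, 0.081]
eef_rot: [0.991, 0.134, 0.0, 0.0]
contact_force: [-0.0, 0.1, -4.4]
opening: 0.212
finger_force: 40.0
```

step_arm(series=[[0, 0, -0.5, 0, 0, 0, 1], [0, 0, -0.5, 0, 0, 0, 1], [0, 0, 0, 0, 0, 0, 1], [0, 0, 0, 0, 0, 0, 1]])

```text
clock: 13.4
tool_pos: [0.5572, -0.2821, 0.0805]
eef_rot: [0.991, 0.134, 0.0, 0.0]
contact_force: [-2.2, 1.3, 3.8]
opening: 0.218
finger_force: 40.0
```

Force went from -3.9 to +3.8 N at the expected height, so the lid is seated. I'll release the knob.

step_arm(series=[[0, 0, 0, 0, 0, 0, 0.7], [0, 0, 0, 0, 0, 0, 0.6], [0, 0, 0, 0, 0, 0, 0.4], [0, 0, 0, 0, 0, 0, 0.3], [0, 0, 0, 0, 0, 0, 0.3], [0, 0, 0, 0, 0, 0, 0.3], [0, 0, 0, 0, 0, 0, 0.3], [0, 0, 0, 0, 0, 0, 0.3], [0, 0, 0, 0, 0, 0, 0.3]], force=20)

```text
clock: 14.3
tool_pos: [0.5571, -0.2821, 0.0799]
eef_rot: [0.991, 0.133, 0.0, 0.0]
contact_force: [0.0, 0.0, -0.3]
opening: 0.699
finger_force: 0.0
```

```bash
python3 - <<'E'
from h import *
s=r.get_state(); print(s["tool_pos"],s["contact_force"],s["opening"])
im,d,K,P=snap("wrist"); W=cloud(d,K,P)
for z0,z1 in((.13,.145),(.104,.115),(.076,.09)):
    m=(d>0)&(W[...,2]>z0)&(W[...,2]<z1)&(np.hypot(W[...,0]-.557,W[...,1]+.282)<.07); a=W[m]
    if len(a): print(z0,m.sum(),"medz",np.median(a[:,2]).round(4),a.min(0).round(3),a.max(0).round(3))
im,d,K,P=snap("scene"); cv2.imwrite("pics/s6c.png",cv2.resize(im[110:240,340:480],None,fx=4.5,fy=4.5))
E
```

```text
[ 0.55711407 -0.28214149  0.0799463 ] [ 0.03772494  0.0268172  -0.32955174] 0.6990136001632278
0.13 2489 medz 0.1359 [ 0.541 -0.324  0.13 ] [ 0.581 -0.235  0.145]
0.104 2020 medz 0.1086 [ 0.537 -0.305  0.104] [ 0.579 -0.262  0.115]
0.076 14051 medz 0.0808 [ 0.503 -0.343  0.076] [ 0.617 -0.223  0.09 ]
```

View pics/s6c.png

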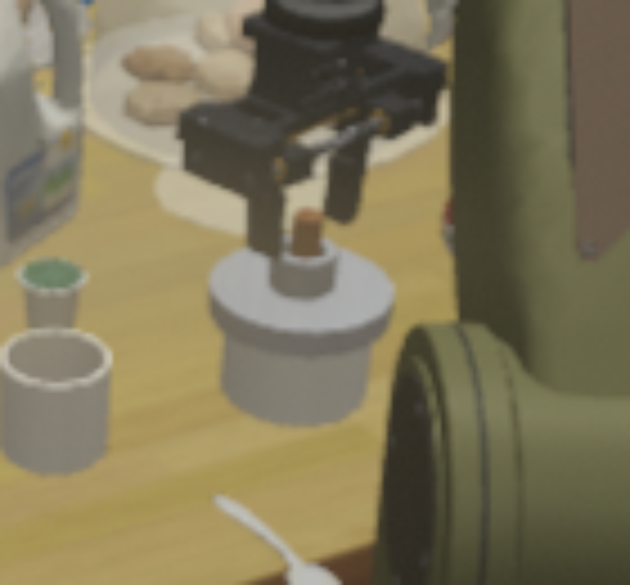

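The crop shows the lids seated level, the skirt hanging round the rim at (300,320), the fingers open either side of the collar and the knob free. Plate height reads 0.081 against 0.082 expected. I'll stay on the knob's axis, go down beside the collar and grip it.

step_arm(series=[[0, 0, -8, 0, 0, 0, 0.3], [0, 0, -8, 0, 0, 0, 0.3], [0, 0, -6, 0, 0, 0, 0.3], [0, 0, -3, 0, 0, 0, 0.3], [0, 0, -2, 0, 0, 0, 0.3], [0, 0, 0, 0, 0, 0, 0.3], [0, 0, 0, 0, 0, 0, 0.42], [0, 0, 0, 0, 0, 0, 0.46], [0, 0, 0, 0, 0, 0, 0.5], [0, 0, 0, 0, 0, 0, 0.6], [0, 0, 0, 0, 0, 0, 0.7], [0, 0, 0, 0, 0, 0, 0.7], [0, 0, 0, 0, 0, 0, 0.7]], force=25)

```text
clock: 15.7
tool_pos: [0.5574, -0.2824, 0.0532]
eef_rot: [0.991, 0.133, 0.0, 0.0]
contact_force: [-0.1, -0.5, 2.5]
opening: 0.496
finger_force: 25.0
```

The opening of 0.496 (43.6 mm) matches the collar. I'll start the lift slowly.

step_arm(series=[[0, 0, 1, 0, 0, 0, 0.7], [0, 0, 2, 0, 0, 0, 0.7], [0, 0, 2, 0, 0, 0, 0.7], [0, 0, 2, 0, 0, 0, 0.7], [0, 0, 0, 0, 0, 0, 0.7], [0, 0, 0, 0, 0, 0, 0.7]], force=30)

```text
clock: 16.3
tool_pos: [0.5571, -0.2821, 0.06]
eef_rot: [0.991, 0.133, 0.0, 0.0]
contact_force: [0.7, -0.1, -2.2]
opening: 0.492
finger_force: 30.0
```

The tool carries only 2.2 N, the outer lid alone, with almost no side force. Lifting straight up.

step_arm(series=[[0, 0, 3, 0, 0, 0, 0.7], [0, 0, 5, 0, 0, 0, 0.7], [0, 0, 6, 0, 0, 0, 0.7], [0, 0, 8, 0, 0, 0, 0.7], [0, 0, 8, 0, 0, 0, 0.7], [0, 0, 8, 0, 0, 0, 0.7], [0, 0, 8, 0, 0, 0, 0.7], [0, 0, 8, 0, 0, 0, 0.7], [0, 0, 8, 0, 0, 0, 0.7], [0, 0, 8, 0, 0, 0, 0.7], [0, 0, 8, 0, 0, 0, 0.7], [0, 0, 8, 0, 0, 0, 0.7], [0, 0, 7, 0, 0, 0, 0.7], [0, 0, 4, 0, 0, 0, 0.7], [0, 0, 2, 0, 0, 0, 0.7], [0, 0, 0, 0, 0, 0, 0.7], [0, 0, 0, 0, 0, 0, 0.7], [0, 0, 0, 0, 0, 0, 0.7], [0, 0, 0, 0, 0, 0, 0.7]])

```text
clock: 18.2
tool_pos: [0.5569, -0.2821, 0.1586]
eef_rot: [0.991, 0.134, -0.0, -0.0]
contact_force: [-0.4, -0.5, -2.1]
opening: 0.497
finger_force: 30.0
```

```bash
python3 - <<'E'
from h import *
s=r.get_state(); print(s["tool_pos"],s["contact_force"],s["opening"],s["finger_force"])
im,d,K,P=snap("scene"); cv2.imwrite("pics/s7c.png",cv2.resize(im[90:240,340:480],None,fx=4,fy=4))
E
```

```text
[ 0.55690053 -0.28206192  0.15861543] [-0.37872683 -0.49255309 -2.13184775] 0.49682585132235363 30.000038933940232
```

View pics/s7c.png

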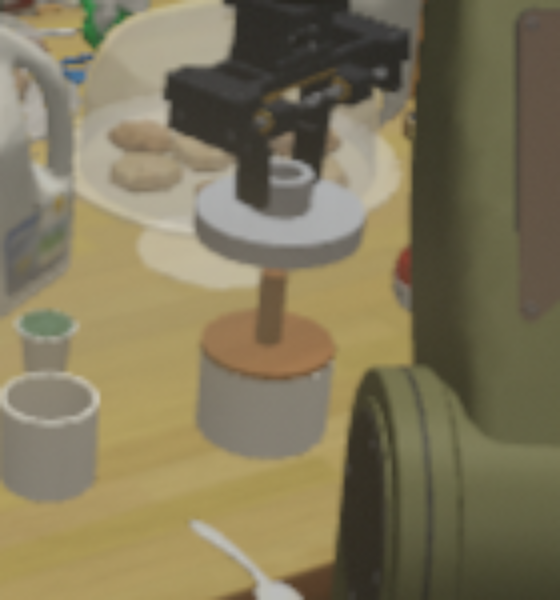

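The crop shows the outer lid held level at (280,220), clear above the knob top at (272,272). The inner lid sits flat on the canister rim at (268,345). Handing in.

```bash
python3 -c "
from plant import r
print(r.finish_job())"
```

```text
the job is handed in; nothing more can be done
None
```

The job is handed in: the inner lid sits fully home on the wide canister, and the outer lid is held level about 105 mm above its nested position, clear of the knob; the hand-in returned no verdict.

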